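# Lay the second course of a bag wall

### The arm

A 7-joint arm with a two-finger parallel gripper is mounted at the origin on the work surface. World frame = base frame: x ahead of the robot, y to its left, z up, the work surface at z = 0. Lengths are in m, angles in rad, forces in N, time in s.
With the tool pointing down it reaches from about 0.4 to 0.875 m from the base axis. Payload 6.5 kg.
Tool frame: the origin (TCP) lies midway between the tips of the shut fingers; the grasp point (between the pads) lies 19 mm behind it (grasp_offset is the distance from the TCP to the grasp point, in m); x points along the fingers, y is the direction in which the jaws open and shut, and the axes are right-handed (so a half turn about x gives the same grasp; the last joint's range is limited). The gripper opens to 85 mm and grips with 20 to 120 N. Pads are 22 mm wide; open, the fingers measure 114 mm over their backs; the gripper's body (76 mm by 85 mm) begins 54 mm behind the grasp point. The pads swing forward as they close: fully open they stand 13 mm farther back than shut.
Start: joints at [-1.166, 0.536, -0.004, 1.538, 0.003, 1.067, -0.071], TCP at [0.295, 0.579, 0.231] pointing down, gripper open.
Joint ranges: [-2.7, 2.7], [-0.37, 2.16], [-1.27, 1.26], [0.24, 2.4], [-1.31, 4.45], [0.19, 1.91], [-2.76, 2.76]. Speed limits (rad/s): [2.39, 2.39, 3.14, 3.14, 3.14, 3.14, 3.14].

### API

Orientations are given as a rotation vector (axis times angle).
In Python, from station import sense, read_camera, get_calibration, job_done, grasp_offset gives the robot as it stands. The module is installed in compiled form; this text tells all that it offers.
- The arm moves only by the tool jog_arm, never from a script. Its argument "series" is one flat list of numbers, 7 for each row, row after row: the shift along the tool's x, y, z in units of 0.04 m (1.0 is 0.04 m), then the turn, a rotation vector about the tool's x, y, z in units of 5 degrees (1.0 is 5 degrees), then the opening, from -1 (shut) to 1 (fully open). In form: [x, y, z, rx, ry, rz, claw, x, y, z, rx, ry, rz, claw, ...]. A call has 1 to 8 rows; each row shifts and turns the commanded pose from where the row before left it, along the tool's axes as they then stand; what a row does not reach is not made up. A row lasts 1/10 s, in which the tool goes at most 50 mm and 8.59 degrees, less where a joint would pass 70% of its speed; a pose out of reach is approached as far as the arm can. A call with a number of a shift or a turn outside -1 to 1 is refused whole. A call with a gripper value outside its range is refused whole. The fingers move at their own pace and stop on an object; the grip force is fixed at half the most. Time passes only in rows, so rows that do not move let the fingers close. It gives the time, the measured TCP pose, the force and the opening at its end, in the units of the state.
- sense(): the state, without advancing time (a new reading comes with each control period).
- read_camera(name): name is "scene" or "top" or "wrist"; returns the picture (384x512x3 uint8, red, green, blue); there is no depth.
- get_calibration(name): a dict with "intrinsics" (3x3 intrinsics, pixels), "R" (3x3) and "t" (3): a world point X has camera coordinates R X + t. Camera axes: x right, y down, z forward; pixel columns grow to the right and rows downward; lengths in m; the calibration is good to about 2 mm. A picture is of the moment at which its call begins: read the wrist's pose just before it. get_calibration takes no time and is no camera call; for the wrist camera it gives the pose at the moment of the call.
- job_done(): hands the job in, once; it reports no verdict.
The state is a dict: "t": time; "qpos": joint angles; "qvel": joint speeds; "joint_torque": joint torques, N m; "ee_pos": TCP position; "orientation": TCP orientation; "force": force on the tool from outside, world axes, zero at the start; "ft_torque": the same for the moment, N m; "gripper_width": opening from 0.0 (shut) to 1.0 (fully open).
Only numpy, scipy, OpenCV 4.12 (cv2) and the standard library are available. Lean on these libraries where they do the work, as an engineer would, in place of code of your own. Each camera call takes 0.05 s, during which the arm holds its last target.

### The job

Lay the second course of the little firebrick wall that stands on the kiln shelf, in staggered bond. Put the long loose brick centred over the joint between the two bricks below, its outer end flush with the end of the short brick below, and the short loose brick over the other end of the wall, its outer end flush with the end of the long brick below; leave the flame gap of about a finger's width between them. Both lie flat, along the wall, with their sides flush with the course below; the three-quarter-length brick is not needed.

Things in the scene. Friction and masses are not known exactly. Their poses are not given: they have to be found in the camera images.
- long_mid (a point): the long loose brick: pale firebrick 220 mm long, 50 wide, 60 high, about 0.4 kg, loose on the bench on the robot's side of the wall. This point is its centre, 30 mm above its underside; x along its length, y across its width (grasp across the 50 mm), z up. The longest of three loose bricks (the bystander is 160 mm long).
- short_mid (a point): the short loose brick: pale firebrick 102 mm long, 50 wide, 60 high, about 0.2 kg, loose on the bench on the robot's side of the wall. This point is its centre, 30 mm above its underside; x along its length, y across its width (grasp across the 50 mm), z up. The shortest of the three loose bricks.
- joint_top (a point): first course (fixed, runs right to left within 15 deg): middle of the 16 mm joint between its bricks, at their tops, 80 mm above the bench. x: along the wall, to its short brick's end on the left; z up. Course 50 mm wide; short brick x = 8 to 110 mm, long brick -228 to -8. Finished second course: long brick's centre at x = 0, short brick's at x = -177, both y = 0, z = 30 (16 mm gap).
Mind the look-alikes: they are no part of the job. Leave any purple or yellow look-alike of the part that bears short_mid alone.

How it is judged:
By the outcome, as a careful person would: the job done as asked, in the order asked, and still so for the second after the job is handed in, with the robot touching nothing.
It also fails if it takes over 58 s, if anything falls off the work surface, if the arm or the gripper's body presses on something with over 40 N, if the wrist force passes 120 N, or if a joint passes its speed limit or range.

## Working session

There is one attempt and no reset: what is moved stays moved. The work goes in short steps, Python scripts to look and compute and a tool call to move; the robot and the scene stay as the last step left them, time stands still between calls to the robot, and variables do not carry over. Pictures are saved under pics/ and viewed, and the job is handed in when it is done.

Besides the shell and the picture viewer there is one more tool, called after "Request:" as name(argument=value, ...), one argument or row to a line, values as JSON. jog_arm: Moves the arm, as the interface text tells. Its arguments: {"type":"object","properties":{"series":{"type":"array"}},"required":["series"]}

```bash
mkdir -p pics
python3 - <<'E'
from station import *
import cv2,numpy as np
s=sense();print({k:np.round(v,3) for k,v in s.items()}, grasp_offset() if callable(grasp_offset) else grasp_offset)
for n in("scene","top","wrist"):
    c=get_calibration(n)
    cv2.imwrite(f"pics/{n}0.png",cv2.cvtColor(read_camera(n),cv2.COLOR_RGB2BGR))
    print(n,c["intrinsics"],np.round(c["R"],3),np.round(c["t"],3),-c["R"].T@c["t"])
E
```

```text
{'t': np.float64(0.0), 'qpos': array([-1.166,  0.537, -0.004,  1.539,  0.003,  1.067, -0.071]), 'qvel': array([-0.001, -0.   ,  0.001,  0.001,  0.001,  0.001,  0.002]), 'joint_torque': array([ 1.0000e-03, -5.8342e+01,  1.0490e+00, -2.5910e+01,  1.2000e-02,
        1.0000e-02,  0.0000e+00]), 'ee_pos': array([0.295, 0.579, 0.23 ]), 'orientation': array([ 0.368,  1.539, -0.37 ]), 'force': array([0.165, 0.363, 0.091]), 'ft_torque': array([ 0.018, -0.01 ,  0.013]), 'gripper_width': np.float64(1.0)} 0.0187
scene [[484.86398471   0.         253.20631267]
 [  0.         484.86398471 191.10610699]
 [  0.           0.           1.        ]] [[-0.025  0.999  0.021]
 [ 0.522  0.031 -0.853]
 [-0.853 -0.01  -0.522]] [-0.006 -0.178  1.667] [1.51409968 0.02823986 0.71895068]
top [[497.79556205   0.         248.85123138]
 [  0.         497.79556205 191.41727383]
 [  0.           0.           1.        ]] [[ 0.007 -1.    -0.004]
 [-0.984 -0.006 -0.176]
 [ 0.176  0.005 -0.984]] [-0.014  0.479  1.123] [ 0.27387626 -0.017122    1.18948509]
wrist [[283.8141898    0.         253.10516679]
 [  0.         283.8141898  191.15550295]
 [  0.           0.           1.        ]] [[ 0.455  0.891 -0.002]
 [ 0.852 -0.434  0.293]
 [ 0.261 -0.135 -0.956]] [-0.649 -0.038  0.38 ] [0.22811276 0.61265169 0.37375412]
```

View pics/scene0.png

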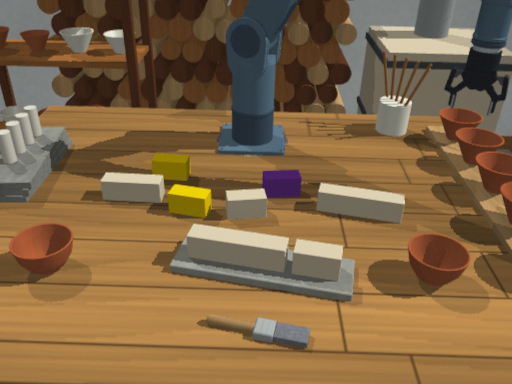

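View pics/top0.png

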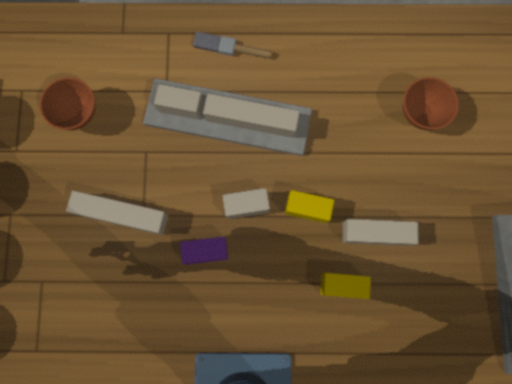

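View pics/wrist0.png

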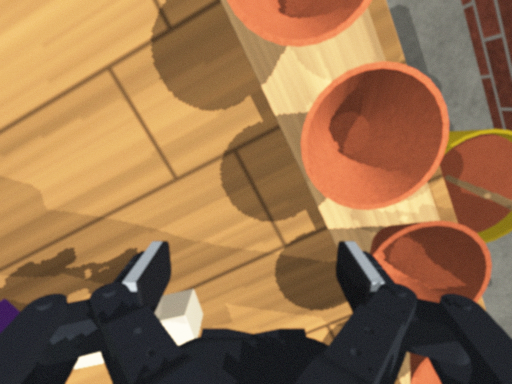

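The scene shows the wall at (240,255) on its shelf. In the top view the long loose brick is near (116,213), the short one near (246,203), the bystander near (380,232) and the wall near (230,108). Next I segment the top faces in the top view.

```bash
cat > h.py <<'E'
from station import *
import cv2,numpy as np
def ray(c,uv,z):
    K,R,t=c["intrinsics"],np.array(c["R"]),np.array(c["t"])
    o=-R.T@t; d=R.T@np.linalg.inv(K)@np.array([uv[0],uv[1],1.]); return o+d*(z-o[2])/d[2]
def proj(c,X):
    p=c["intrinsics"]@(np.array(c["R"])@np.array(X)+c["t"]); return p[:2]/p[2]
E
python3 - <<'E'
from h import *
im=cv2.imread("pics/top0.png"); c=get_calibration("top")
hsv=cv2.cvtColor(im,cv2.COLOR_BGR2HSV)
for (u,v) in[(116,213),(246,203),(380,232),(178,98),(250,112),(380,242),(246,214),(110,226),(250,124)]: print(u,v,im[v,u],hsv[v,u])
big=cv2.resize(im[70:250,50:450],None,fx=2,fy=2,interpolation=cv2.INTER_CUBIC);cv2.imwrite("pics/t0z.png",big)
for th in (165,185):
  m=((hsv[...,2]>th)&(hsv[...,1]<75)).astype(np.uint8)
  cs,_=cv2.findContours(m,cv2.RETR_EXTERNAL,cv2.CHAIN_APPROX_NONE)
  for k in cs:
    if cv2.contourArea(k)<300: continue
    M=k.reshape(-1,2).mean(0); z=.08 if M[1]<150 else .06
    W=np.array([ray(c,p,z)[:2] for p in k.reshape(-1,2)])
    r=cv2.minAreaRect((W*1000).astype(np.float32))
    print(th,np.round(M),cv2.contourArea(k),np.round(r[0],1),np.round(r[1],1),round(r[2],1))
E
```

```text
116 213 [131 149 158] [ 20  44 158]
246 203 [132 149 158] [ 20  42 158]
380 232 [130 147 154] [ 21  40 154]
178 98 [129 147 155] [ 21  43 155]
250 112 [129 148 155] [ 22  43 155]
380 242 [ 98 112 120] [ 19  47 120]
246 214 [72 83 91] [17 53 91]
110 226 [ 50  81 106] [ 17 135 106]
250 124 [ 84  97 103] [ 21  47 103]
```

View pics/t0z.png

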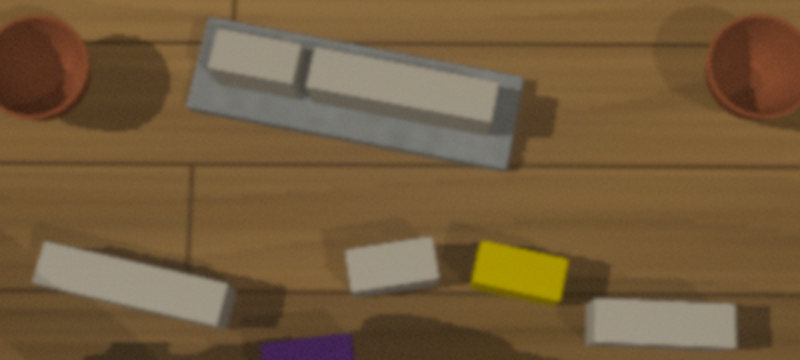

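```bash
cat >> h.py <<'E'
def tops(c,im,th,S=6,sat=60,minA=300,zf=None):
    b=cv2.resize(im,None,fx=S,fy=S,interpolation=cv2.INTER_CUBIC); b=cv2.GaussianBlur(b,(0,0),3)
    hsv=cv2.cvtColor(b,cv2.COLOR_BGR2HSV)
    m=((hsv[...,2]>th)&(hsv[...,1]<sat)).astype(np.uint8)
    cs,_=cv2.findContours(m,cv2.RETR_EXTERNAL,cv2.CHAIN_APPROX_NONE); out=[]
    for k in cs:
        if cv2.contourArea(k)<minA*S*S: continue
        p=(k.reshape(-1,2)+.5)/S-.5; z=zf(p.mean(0))
        W=np.array([ray(c,q,z)[:2] for q in p])*1000
        M=cv2.moments(W.astype(np.float32).reshape(-1,1,2))
        cen=np.array([M['m10'],M['m01']])/M['m00']
        r=cv2.minAreaRect(W.astype(np.float32))
        a=.5*np.degrees(np.arctan2(2*M['mu11'],M['mu20']-M['mu02']))
        print(th,np.round(p.mean(0)),"area",round(M['m00']),"cen",np.round(cen,1),"rect",np.round(r[0],1),np.round(r[1],1),round(r[2],1),"ang",round(a,1))
        out.append((cen,a))
    return out
E
python3 - <<'E'
from h import *
im=cv2.imread("pics/top0.png"); c=get_calibration("top")
for th in(132,140): tops(c,im,th,zf=lambda p:.08 if p[1]<150 else .06)
E
```

```text
132 [382. 231.] area 7639 cen [ 386.1 -312.2] rect [ 386.2 -311.9] [161.1  49.6] 87.9 ang 88.1
132 [115. 211.] area 10321 cen [427.4 296.3] rect [427.4 297. ] [218.1  48.9] 77.2 ang 77.1
132 [245. 202.] area 4734 cen [451.7  -3.3] rect [451.8  -3.2] [ 48.8 100.5] 9.4 ang -80.7
132 [251. 112.] area 10535 cen [660.7 -14.1] rect [660.9 -14.2] [217.8  50.1] 79.2 ang 79.1
132 [177.  98.] area 4803 cen [694.6 159.8] rect [694.5 159.8] [100.6  49.6] 79.4 ang 79.1
140 [382. 231.] area 7241 cen [ 386.1 -312.5] rect [ 386.2 -312.3] [158.4  47.9] 87.9 ang 88.1
140 [115. 211.] area 9853 cen [427.5 296.1] rect [427.5 297.2] [216.8  47.3] 77.1 ang 76.9
140 [245. 202.] area 4578 cen [452.  -3.] rect [452.   -3.1] [ 47.5 100.1] 9.4 ang -80.5
140 [251. 112.] area 9969 cen [660.6 -14. ] rect [660.7 -14. ] [215.8  47.6] 79.1 ang 79.1
140 [177.  98.] area 4484 cen [694.5 159.8] rect [694.5 159.8] [98.2 47.3] 79.2 ang 79.1
```

Sizes match what they should be: long 218, short 100, bystander 161. The joint computed from either wall brick agrees at about (683, 102) mm, with the wall at 79.1°. Next I work out the motion.

```bash
cat >> h.py <<'E'
from scipy.spatial.transform import Rotation as Ro
def plan(pos,jaw_deg,cur=None):
    """pos TCP m, jaw direction (tool y) world deg mod 180; prints turn first then shift in new tool axes"""
    s=sense(); R0=Ro.from_rotvec(s["orientation"]); p0=np.array(s["ee_pos"])
    best=None
    for j in(jaw_deg,jaw_deg+180):
        y=np.array([np.cos(np.radians(j)),np.sin(np.radians(j)),0]); x=np.array([0,0,-1.]); z=np.cross(x,y)
        R=Ro.from_matrix(np.c_[x,y,z]); d=(R0.inv()*R).as_rotvec()
        if best is None or np.linalg.norm(d)<np.linalg.norm(best[0]): best=(d,R)
    d,R=best
    print("t",round(float(s["t"]),2),"p",np.round(p0*1000,1),"w",round(float(s["gripper_width"]),3),"F",np.round(s["force"],1),"q7",round(float(s["qpos"][6]),2),
     "tooly",round(float(np.degrees(np.arctan2(*R0.as_matrix()[[1,0],1]))),2),"tilt",np.round(R0.as_matrix()[:,0],3))
    print(" turn units",np.round(d/np.radians(5),2)," shift units",np.round(R.inv().apply(np.array(pos)-p0)/.04,2))
E
python3 -c "
from h import *
plan([.4275,.2968,.13],77.1-90)"
```

```text
t 0.15 p [294.6 578.8 230.6] w 0.999 F [-0.  -0.4  0.2] q7 -0.07 tooly 63.03 tilt [-0.001 -0.001 -1.   ]
 turn units [1.519e+01 1.000e-02 1.000e-02]  shift units [2.51 4.81 6.13]
```

Request:
jog_arm(
  series=[0,0,0,1,0,0,1,0,0,0,1,0,0,1,0,0,0,1,0,0,1,0,0,0,1,0,0,1,0,0,0,1,0,0,1,0,0,0,1,0,0,1,0,0,0,1,0,0,1,0,0,0,1,0,0,1],
)

```text
t: 0.95
ee_pos: [0.2947, 0.5791, 0.2309]
orientation: [0.91, 1.372, -0.912]
force: [0.3, 0.7, -0.7]
gripper_width: 0.997
```

Request:
jog_arm(
  series=[0,0,0,1,0,0,1,0,0,0,1,0,0,1,0,0,0,1,0,0,1,0,0,0,1,0,0,1,0,0,0,1,0,0,1,0,0,0,1,0,0,1,0,0,0,1,0,0,1,0,0,0,0.2,0,0,1],
)

```text
t: 1.75
ee_pos: [0.2946, 0.5791, 0.2309]
orientation: [1.374, 1.092, -1.375]
force: [0.7, 0.9, -0.4]
gripper_width: 1.003
```

Request:
jog_arm(
  series=[0.3,0.6,0.76,0,0,0,1,0.3,0.6,0.76,0,0,0,1,0.3,0.6,0.76,0,0,0,1,0.3,0.6,0.76,0,0,0,1,0.3,0.6,0.76,0,0,0,1,0.3,0.6,0.76,0,0,0,1,0.3,0.6,0.76,0,0,0,1,0.3,0.6,0.76,0,0,0,1],
)

```text
t: 2.55
ee_pos: [0.4278, 0.2978, 0.1349]
orientation: [1.373, 1.095, -1.372]
force: [0.9, 0.6, -0.1]
gripper_width: 1.003
```

```bash
python3 -c "
from h import *
plan([.4275,.2968,.015],77.1-90)
c=get_calibration('wrist');im=cv2.cvtColor(read_camera('wrist'),cv2.COLOR_RGB2BGR);cv2.imwrite('pics/w1.png',im)
print(proj(c,[.4275,.2968,.06]))"
```

```text
t 2.55 p [427.8 297.8 134.9] w 1.003 F [ 0.9  0.6 -0.1] q7 -0.73 tooly -12.85 tilt [ 0.  0. -1.]
 turn units [ 0.01 -0.   -0.  ]  shift units [ 3.   -0.    0.03]
[252.95276134 201.41027369]
```

View pics/w1.png

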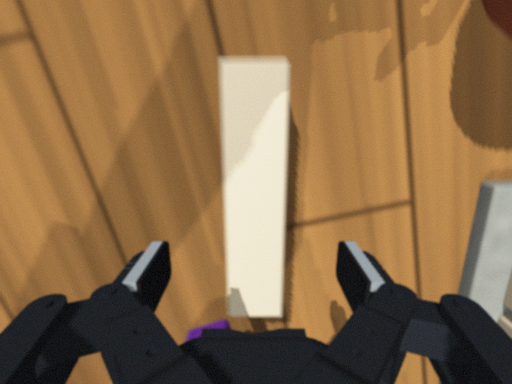

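The brick lies between the open fingers, with its top face running from (255,57) to (256,316). I check those end points against the model before descending.

```bash
python3 -c "
from h import *
c=get_calibration('wrist')
a=ray(c,(255,59),.06);b=ray(c,(256.3,316),.06);print(a,b,(a+b)/2,np.linalg.norm(a-b),np.degrees(np.arctan2(*(a-b)[[1,0]])))"
```

```text
[0.4557789  0.39051488 0.06      ] [0.40699623 0.17843611 0.06      ] [0.43138756 0.2844755  0.06      ] 0.21761699241846078 77.04606715046542
```

Request:
jog_arm(
  series=[0.6,0,0,0,0,0,1,0.6,0,0,0,0,0,1,0.6,0,0,0,0,0,1,0.6,0,0,0,0,0,1,0.5,0,0,0,0,0,1,0,0,0,0,0,0,1],
)

```text
t: 3.2
ee_pos: [0.4256, 0.2982, 0.0172]
orientation: [1.369, 1.094, -1.377]
force: [-0.3, 0.1, 0.9]
gripper_width: 1.002
```

Along the brick's length, the wrist view disagrees with the top view by 12 mm. The scene camera can settle which is right.

Run:
```python
from h import *
im=cv2.imread("pics/scene0.png"); c=get_calibration("scene")
hsv=cv2.cvtColor(im,cv2.COLOR_BGR2HSV)
for p in[(360,195),(360,208),(246,197),(246,210),(237,240),(237,256)]: print(p,hsv[p[1],p[0]])
def P(X): return np.round(proj(c,X),1)
def box(cen,ang,L,z):
    e=np.array([np.cos(np.radians(ang)),np.sin(np.radians(ang))]);n=np.array([-e[1],e[0]])
    return np.array([np.r_[np.array(cen)+sx*L/2*e+sy*.025*n,z] for sx,sy in((1,1),(1,-1),(-1,-1),(-1,1))])
big=cv2.resize(im,None,fx=4,fy=4,interpolation=cv2.INTER_CUBIC)
for cen,ang,L,z,col in(((.4274,.2967),77.1,.22,.06,(0,0,255)),((.4314,.2845),77.1,.22,.06,(255,0,0)),((.4518,-.0032),-80.6,.102,.06,(0,0,255)),((.6607,-.0141),79.1,.22,.08,(0,0,255)),((.6945,.1598),79.1,.102,.08,(0,0,255))):
    q=np.array([proj(c,X) for X in box(cen,ang,L,z)]);print(cen,np.round(q,1).tolist())
    cv2.polylines(big,[np.int32((q+.5)*4)],True,col,1)
cv2.imwrite("pics/s0z.png",big[640:1160,640:1640][:,:].copy()[:, :800] if 0 else cv2.resize(big[640:1160,640:1640],(800,416),interpolation=cv2.INTER_AREA))
cv2.imwrite("pics/top1.png",cv2.cvtColor(read_camera("top"),cv2.COLOR_RGB2BGR))
tops(get_calibration("top"),cv2.imread("pics/top1.png"),132,zf=lambda p:.08 if p[1]<150 else .06)
plan([.4275,.2968,.015],77.1-90)
```

```text
(360, 195) [ 23  50 221]
(360, 208) [ 20  50 112]
(246, 197) [ 22  49 222]
(246, 210) [ 19  52 122]
(237, 240) [ 22  50 221]
(237, 256) [ 20  50 112]
(0.4274, 0.2967) [[404.1, 193.6], [404.3, 203.6], [317.7, 190.9], [320.2, 181.6]]
(0.4314, 0.2845) [[399.8, 194.3], [399.8, 204.4], [313.1, 191.6], [315.8, 182.3]]
(0.4518, -0.0032) [[227.1, 200.0], [225.3, 189.7], [263.9, 187.6], [267.0, 197.7]]
(0.6607, -0.0141) [[288.9, 236.5], [285.3, 250.4], [185.8, 235.4], [193.1, 222.5]]
(0.6945, 0.1598) [[343.2, 244.6], [341.8, 259.1], [292.8, 251.7], [296.2, 237.7]]
132 [251. 112.] area 10676 cen [660.7 -14.3] rect [660.9 -14.4] [218.4  50.9] 79.2 ang 79.1
132 [177.  98.] area 4877 cen [694.6 159.8] rect [694.8 159.9] [101.1  50.1] 79.2 ang 79.1
t 3.25 p [426.6 298.7  18.6] w 1.004 F [ 0.4 -0.1  0.6] q7 -0.66 tooly -12.91 tilt [-0.002 -0.001 -1.   ]
 turn units [-0.    0.02  0.02]  shift units [0.09 0.03 0.04]
```

View pics/s0z.png

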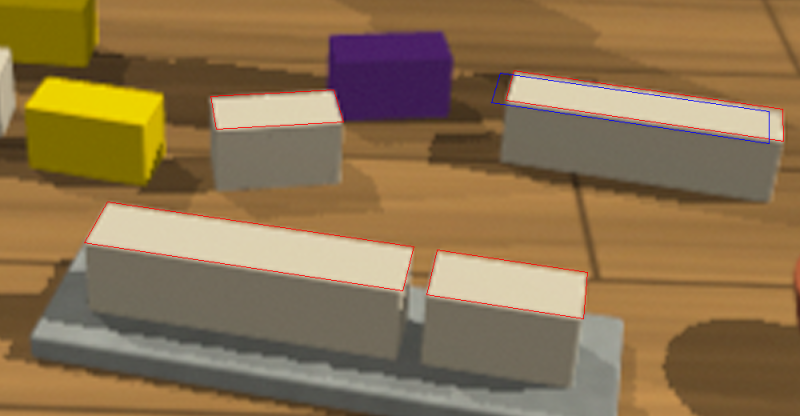

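The top-camera fit (red) matches the scene view exactly. The wrist reading was wrong, probably because the arm was still settling. I descend the last bit and grip.

Request:
jog_arm(
  series=[0,0,0,0,0,0,1,0,0,0,0,0,0,1,0,0,0,0,0,0,1],
)

```text
t: 3.55
ee_pos: [0.4279, 0.2997, 0.0203]
orientation: [1.375, 1.094, -1.372]
force: [-0.3, -0.5, -0.5]
gripper_width: 1.0
```

```bash
python3 -c "
from h import *
plan([.4275,.2968,.015],77.1-90)"
```

```text
t 3.55 p [427.9 299.7  20.3] w 1.0 F [-0.3 -0.5 -0.5] q7 -0.66 tooly -12.96 tilt [ 0.001  0.001 -1.   ]
 turn units [-0.01 -0.02 -0.01]  shift units [0.13 0.01 0.07]
```

Request:
jog_arm(
  series=[0.12,0,0.07,0,0,0,1,0,0,0,0,0,0,0.4,0,0,0,0,0,0,0,0,0,0,0,0,0,-1,0,0,0,0,0,0,-1,0,0,0,0,0,0,-1,0,0,0,0,0,0,-1,0,0,0,0,0,0,-1],
)

```text
t: 4.35
ee_pos: [0.4269, 0.2965, 0.0147]
orientation: [1.374, 1.093, -1.374]
force: [-0.0, -0.7, 3.8]
gripper_width: 0.576
```

Request:
jog_arm(
  series=[0,0,0,0,0,0,-1,0,0,0,0,0,0,-1,0,0,0,0,0,0,-1,-0.3,0,0,0,0,0,-1,-0.5,0,0,0,0,0,-1,-0.5,0,0,0,0,0,-1,-0.5,0,0,0,0,0,-1,-0.5,0,0,0,0,0,-1],
)

```text
t: 5.15
ee_pos: [0.4258, 0.2961, 0.1072]
orientation: [1.373, 1.094, -1.375]
force: [0.5, 0.4, -4.8]
gripper_width: 0.576
```

Request:
jog_arm(
  series=[-0.5,0,0,0,0,0,-1,-0.5,0,0,0,0,0,-1,-0.5,0,0,0,0,0,-1,-0.3,0,0,0,0,0,-1,0,0,0,0,0,0,-1,0,0,0,0,0,0,-1,0,0,0,0,0,0,-1],
)

```text
t: 5.85
ee_pos: [0.4259, 0.296, 0.1774]
orientation: [1.372, 1.093, -1.376]
force: [-1.5, -0.3, -5.2]
gripper_width: 0.579
```

```bash
python3 -c "
from h import *
plan([.6831,.1018,.160],79.1-90)
for n in('scene','wrist','top'): cv2.imwrite(f'pics/{n}2.png',cv2.cvtColor(read_camera(n),cv2.COLOR_RGB2BGR))
"
```

```text
t 5.85 p [425.9 296.  177.4] w 0.579 F [-1.5 -0.3 -5.2] q7 -0.75 tooly -12.96 tilt [-0.002 -0.001 -1.   ]
 turn units [-0.41  0.02  0.01]  shift units [0.43 7.23 3.55]
```

View pics/scene2.png

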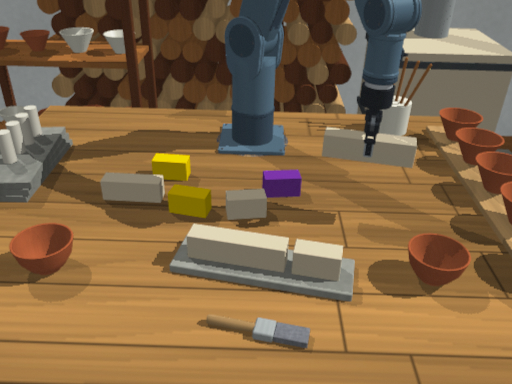

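View pics/wrist2.png

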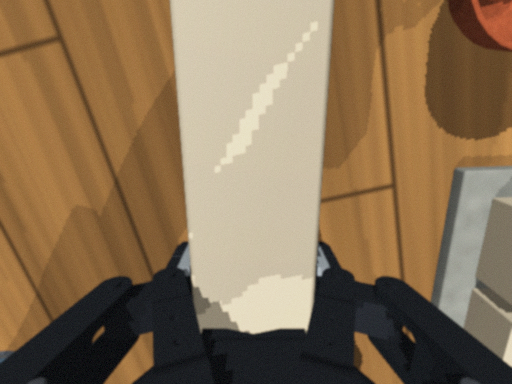

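The long brick is held level, and the scene shows it lifted at (368,147). I carry it over the wall.

Request:
jog_arm(
  series=[0,0,0,-0.41,0,0,-1,0,0.5,0.25,0,0,0,-1,0,0.7,0.35,0,0,0,-1,0,0.8,0.4,0,0,0,-1,0,0.8,0.4,0,0,0,-1,0,0.8,0.4,0,0,0,-1,0,0.8,0.4,0,0,0,-1,0,0.8,0.4,0,0,0,-1],
)

```text
t: 6.8
ee_pos: [0.6119, 0.1539, 0.1777]
orientation: [1.347, 1.114, -1.349]
force: [0.6, 1.3, -5.7]
gripper_width: 0.58
```

Request:
jog_arm(
  series=[0,0.8,0.4,0,0,0,-1,0,0.7,0.3,0,0,0,-1,0,0.5,0.25,0,0,0,-1,0.2,0,0,0,0,0,-1,0.25,0,0,0,0,0,-1,0,0,0,0,0,0,-1,0,0,0,0,0,0,-1,0,0,0,0,0,0,-1],
)

```text
t: 7.6
ee_pos: [0.6823, 0.1034, 0.1608]
orientation: [1.348, 1.114, -1.347]
force: [0.8, -0.2, -4.7]
gripper_width: 0.577
```

```bash
python3 -c "
from h import *
plan([.6831,.1018,.097],79.1-90)
for n in('scene','wrist','top'): cv2.imwrite(f'pics/{n}3.png',cv2.cvtColor(read_camera(n),cv2.COLOR_RGB2BGR))
for n in('scene','top'):
  im=cv2.imread(f'pics/{n}3.png'); x0,y0=(140,130) if n=='scene' else (100,30)
  cv2.imwrite(f'pics/{n}3z.png',cv2.resize(im[y0:y0+170,x0:x0+260],None,fx=3,fy=3,interpolation=cv2.INTER_CUBIC))
"
```

```text
t 7.6 p [682.3 103.4 160.8] w 0.577 F [ 0.8 -0.2 -4.7] q7 -0.21 tooly -10.86 tilt [ 0.  0. -1.]
 turn units [ 0.01 -0.   -0.  ]  shift units [1.59 0.03 0.03]
```

View pics/scene3z.png

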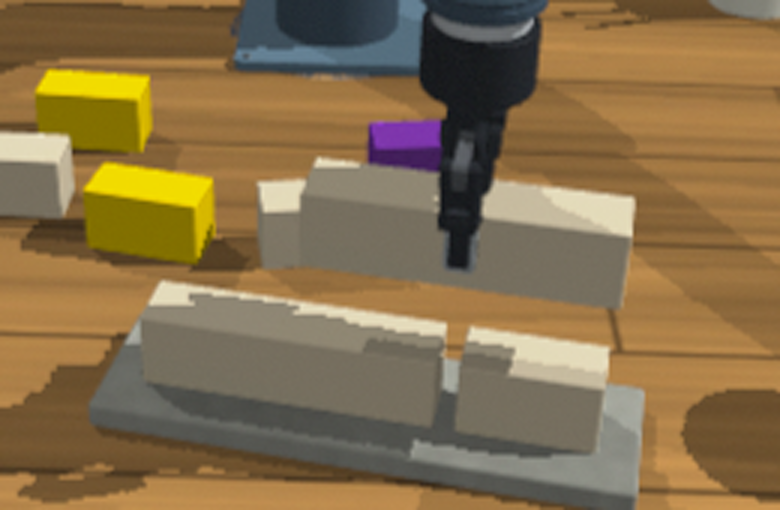

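View pics/top3z.png

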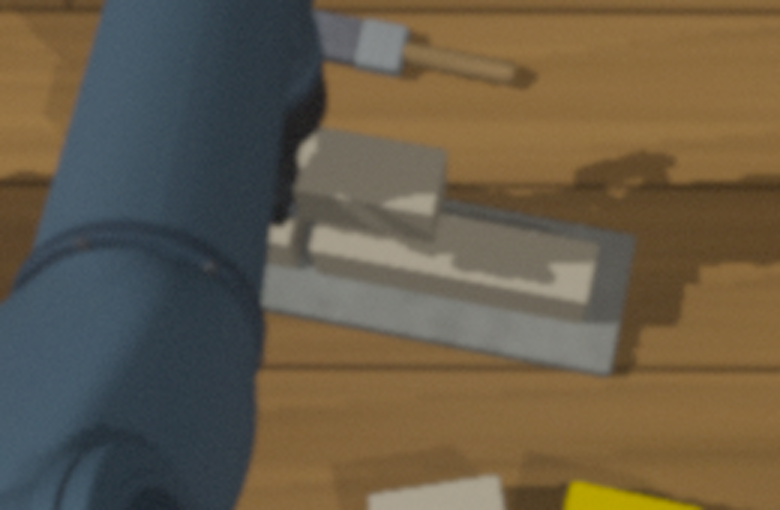

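```bash
cat >> h.py <<'E'
def boxc(cen,ang,L,z):
    e=np.array([np.cos(np.radians(ang)),np.sin(np.radians(ang))]);n=np.array([-e[1],e[0]])
    return np.array([np.r_[np.array(cen)+sx*L/2*e+sy*.025*n,z] for sx,sy in((1,1),(1,-1),(-1,-1),(-1,1))])
E
python3 - <<'E'
from h import *
im=cv2.imread("pics/scene3.png"); c=get_calibration("scene")
big=cv2.resize(im[170:240,220:360],None,fx=5,fy=5,interpolation=cv2.INTER_CUBIC)
for z,col in((.146,(0,0,255)),(.206,(0,255,0))):
    q=np.array([proj(c,X) for X in boxc((.6823,.1034),79.1,.22,z)]);print(q.round(1).tolist())
    cv2.polylines(big,[np.int32((q-[220,170]+.5)*5)],True,col,1)
cv2.imwrite("pics/s3o.png",big)
E
```

```text
[[347.6, 219.1], [346.3, 233.0], [239.2, 217.8], [244.7, 205.0]]
[[351.2, 194.6], [350.1, 207.9], [239.4, 193.2], [245.0, 181.0]]
```

View pics/s3o.png

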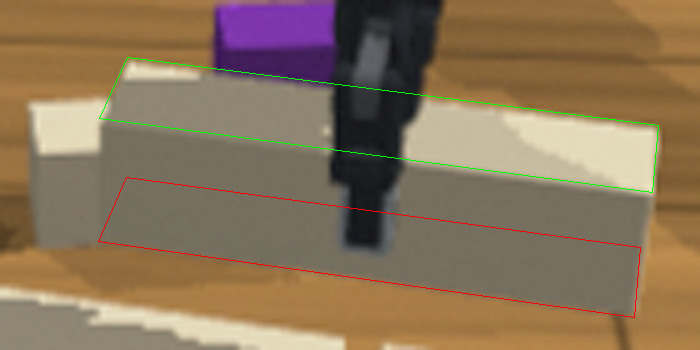

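The held brick matches the prediction centred on the TCP to within about 1 mm. I lower it to just above the wall.

Request:
jog_arm(
  series=[0.3,0.02,0.04,0,0,0,-1,0.4,0,0,0,0,0,-1,0.4,0,0,0,0,0,-1,0.3,0,0,0,0,0,-1,0,0,0,0,0,0,-1,0,0,0,0,0,0,-1,0,0,0,0,0,0,-1],
)

```text
t: 8.45
ee_pos: [0.6838, 0.1007, 0.1052]
orientation: [1.349, 1.112, -1.347]
force: [-0.2, 0.4, -5.1]
gripper_width: 0.578
```

Run:
```python
from h import *
plan([.6831,.1013,.0945],79.1-90)
im=cv2.cvtColor(read_camera("scene"),cv2.COLOR_RGB2BGR); c=get_calibration("scene")
cv2.imwrite("pics/scene4.png",im)
big=cv2.resize(im[190:290,180:360],None,fx=4,fy=4,interpolation=cv2.INTER_CUBIC)
q=np.array([proj(c,X) for X in boxc((.6831,.1018),79.1,.22,.08)])
cv2.polylines(big,[np.int32((q-[180,190]+.5)*4)],True,(0,0,255),1)
q=np.array([proj(c,X) for X in boxc((.6831,.1018),79.1,.22,.14)])
cv2.polylines(big,[np.int32((q-[180,190]+.5)*4)],True,(0,255,0),1)
cv2.imwrite("pics/s4o.png",big)
```

```text
t 8.45 p [683.8 100.7 105.2] w 0.578 F [-0.2  0.4 -5.1] q7 -0.19 tooly -10.93 tilt [ 0.001  0.    -1.   ]
 turn units [-0.01 -0.   -0.02]  shift units [ 0.27 -0.02 -0.01]
```

View pics/s4o.png

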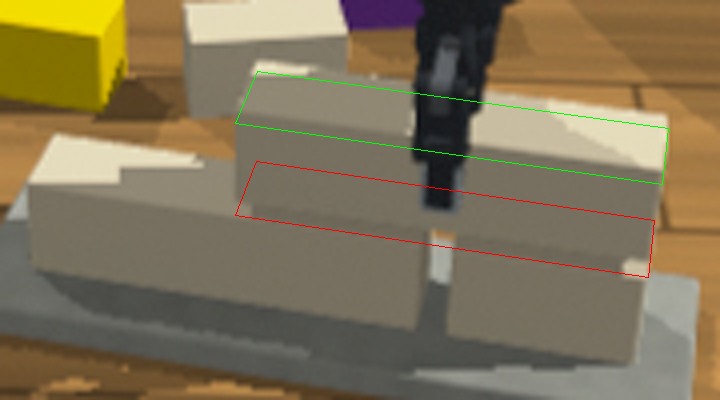

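Request:
jog_arm(
  series=[0.08,-0.01,-0.01,0,0,0,-1,0.08,0,0,0,0,0,-1,0.04,0,0,0,0,0,-1,0,0,0,0,0,0,-1,0,0,0,0,0,0,-1,0,0,0,0,0,0,-1],
)

```text
t: 9.1
ee_pos: [0.6829, 0.1012, 0.0966]
orientation: [1.348, 1.113, -1.348]
force: [0.5, -0.0, -4.5]
gripper_width: 0.581
```

Request:
jog_arm(
  series=[0.03,0,0,0,0,0,-1,0.02,0,0,0,0,0,-1,0,0,0,0,0,0,-1,0,0,0,0,0,0,-1],
)

```text
t: 9.5
ee_pos: [0.6828, 0.1012, 0.0948]
orientation: [1.348, 1.113, -1.348]
force: [-1.1, 0.3, -2.2]
gripper_width: 0.582
```

Run:
```python
from h import *
plan([.6831,.1013,.0945],79.1-90)
im=cv2.cvtColor(read_camera("scene"),cv2.COLOR_RGB2BGR); c=get_calibration("scene")
cv2.imwrite("pics/scene5.png",im)
big=cv2.resize(im[190:290,180:360],None,fx=4,fy=4,interpolation=cv2.INTER_CUBIC)
cv2.imwrite("pics/s5o.png",big)
```

```text
t 9.5 p [682.8 101.2  94.8] w 0.582 F [-1.1  0.3 -2.2] q7 -0.19 tooly -10.92 tilt [ 0.  0. -1.]
 turn units [-0. -0. -0.]  shift units [ 0.01  0.01 -0.  ]
```

View pics/s5o.png

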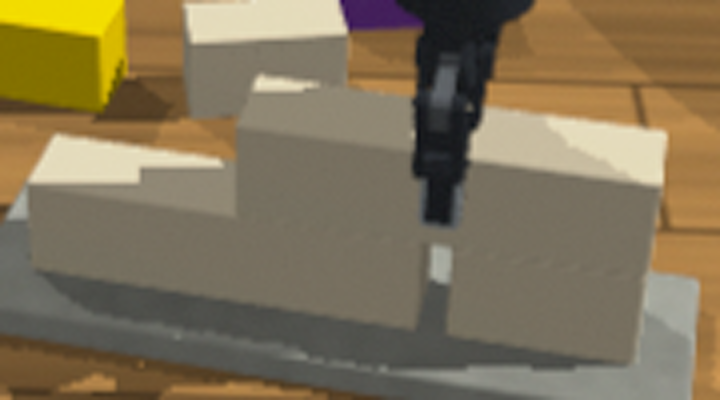

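The long brick is touching and flush with the end and front face (right edge at about (645,275) in the crop). I release it and retreat.

Request:
jog_arm(
  series=[0.02,0,0,0,0,0,-1,0,0,0,0,0,0,0.3,0,0,0,0,0,0,0.5,0,0,0,0,0,0,1,0,0,0,0,0,0,1,0,0,0,0,0,0,1,0,0,0,0,0,0,1],
)

```text
t: 10.25
ee_pos: [0.6828, 0.1012, 0.0937]
orientation: [1.348, 1.113, -1.348]
force: [-0.2, -0.4, 0.3]
gripper_width: 0.997
```

Request:
jog_arm(
  series=[-0.3,0,0,0,0,0,1,-0.6,0,0,0,0,0,1,-0.6,0,0,0,0,0,1,-0.6,0,0,0,0,0,1,-0.6,0,0,0,0,0,1,-0.3,0,0,0,0,0,1,0,0,0,0,0,0,1,0,0,0,0,0,0,1],
)

```text
t: 11.05
ee_pos: [0.6823, 0.1013, 0.2131]
orientation: [1.348, 1.114, -1.349]
force: [-0.8, -0.1, -0.7]
gripper_width: 0.998
```

```bash
python3 -c "
from h import *
plan([.4518,-.0032,.14],90-80.6-0)"
```

```text
t 11.05 p [682.3 101.3 213.1] w 0.998 F [-0.8 -0.1 -0.7] q7 -0.22 tooly -10.92 tilt [-0.001  0.    -1.   ]
 turn units [-4.06  0.    0.01]  shift units [ 1.83 -6.11  1.64]
```

Request:
jog_arm(
  series=[0,0,0,-1,0,0,1,0,0,0,-1,0,0,1,0,0,0,-1,0,0,1,0,0,0,-1,0,0,1,0,-0.6,0.15,-0.06,0,0,1,0,-0.8,0.2,0,0,0,1,0,-0.8,0.22,0,0,0,1,0,-0.8,0.22,0,0,0,1],
)

```text
t: 11.85
ee_pos: [0.5671, 0.05, 0.212]
orientation: [1.086, 1.284, -1.09]
force: [0.8, -1.5, 0.3]
gripper_width: 0.997
```

Request:
jog_arm(
  series=[0,-0.8,0.22,0,0,0,1,0,-0.8,0.22,0,0,0,1,0,-0.8,0.22,0,0,0,1,0.5,-0.7,0.19,0,0,0,1,0.7,0,0,0,0,0,1,0.6,0,0,0,0,0,1,0,0,0,0,0,0,1,0,0,0,0,0,0,1],
)

```text
t: 12.65
ee_pos: [0.452, -0.0033, 0.1413]
orientation: [1.087, 1.283, -1.09]
force: [1.0, 0.4, 0.9]
gripper_width: 1.0
```

```bash
python3 -c "
from h import *
plan([.4518,-.0032,.015],90-80.6)
c=get_calibration('wrist');im=cv2.cvtColor(read_camera('wrist'),cv2.COLOR_RGB2BGR);cv2.imwrite('pics/w6.png',im)
q=np.array([proj(c,X) for X in boxc((.4518,-.0032),-80.6,.102,.06)]);cv2.polylines(im,[np.int32(q)],True,(0,0,255),1);cv2.imwrite('pics/w6o.png',im)
im=cv2.cvtColor(read_camera('scene'),cv2.COLOR_RGB2BGR);cv2.imwrite('pics/scene6.png',im)
c=get_calibration('scene')
big=cv2.resize(im[160:290,170:360],None,fx=4,fy=4,interpolation=cv2.INTER_CUBIC)
for z in(.08,.14):
  q=np.array([proj(c,X) for X in boxc((.6831,.1018),79.1,.22,z)])
  cv2.polylines(big,[np.int32((q-[170,160]+.5)*4)],True,(0,0,255),1)
cv2.imwrite('pics/s6o.png',big)
"
```

```text
t 12.65 p [452.   -3.3 141.3] w 1.0 F [1.  0.4 0.9] q7 0.23 tooly 9.37 tilt [-0.002 -0.001 -1.   ]
 turn units [-0.01  0.    0.02]  shift units [ 3.16 -0.   -0.  ]
```

View pics/w6o.png

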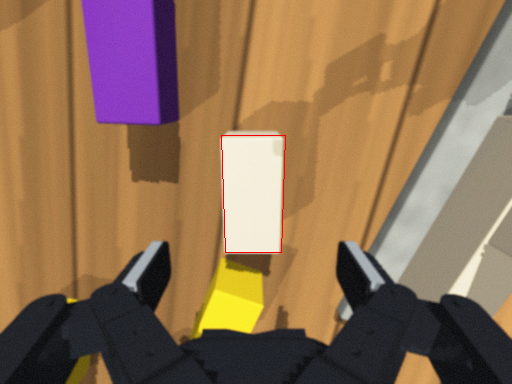

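View pics/s6o.png

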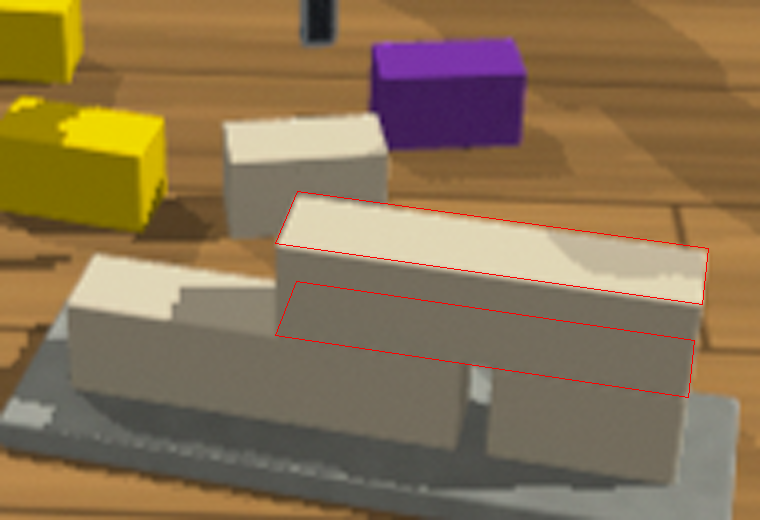

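The long brick sits on its target outline. In the wrist view the short brick, with its top spanning (222–285, 132–253), lies between the fingers and matches the prediction.

Request:
jog_arm(
  series=[0.5,0,0,0,0,0,1,0.6,0,0,0,0,0,1,0.6,0,0,0,0,0,1,0.6,0,0,0,0,0,1,0.5,0,0,0,0,0,1,0.35,0,0,0,0,0,1,0,0,0,0,0,0,1,0,0,0,0,0,0,1],
)

```text
t: 13.55
ee_pos: [0.4534, -0.0031, 0.0165]
orientation: [1.088, 1.281, -1.087]
force: [0.9, 0.3, 1.0]
gripper_width: 1.001
```

Request:
jog_arm(
  series=[0,0,0,0,0,0,0.4,0,0,0,0,0,0,0,0,0,0,0,0,0,-1,0,0,0,0,0,0,-1,0,0,0,0,0,0,-1,0,0,0,0,0,0,-1,0,0,0,0,0,0,-1,0,0,0,0,0,0,-1],
)

```text
t: 14.35
ee_pos: [0.4528, -0.0031, 0.0166]
orientation: [1.088, 1.282, -1.087]
force: [-2.5, -0.8, 9.7]
gripper_width: 0.577
```

Request:
jog_arm(
  series=[-0.3,0,0,0,0,0,-1,-0.6,0,0,0,0,0,-1,-0.8,0,0,0,0,0,-1,-0.8,0,0,0,0,0,-1,-0.8,0,0,0,0,0,-1,-0.7,0,0,0,0,0,-1,0,0,0,0,0,0,-1,0,0,0,0,0,0,-1],
)

```text
t: 15.15
ee_pos: [0.4526, -0.003, 0.1762]
orientation: [1.089, 1.282, -1.087]
force: [-0.2, 0.9, -2.0]
gripper_width: 0.577
```

```bash
python3 -c "
from h import *
plan([.6496,-.072,.176],79.1-90)"
```

```text
t 15.15 p [452.6  -3.  176.2] w 0.577 F [-0.2  0.9 -2. ] q7 0.21 tooly 9.38 tilt [ 0.001  0.001 -1.   ]
 turn units [ 4.06 -0.01 -0.01]  shift units [0.01 5.16 0.76]
```

Request:
jog_arm(
  series=[0,0,0,1,0,0,-1,0,0,0,1,0,0,-1,0,0,0,1,0,0,-1,0,0,0,1,0,0,-1,0,0.5,0.16,0.06,0,0,-1,0,0.7,0.2,0,0,0,-1,0,0.8,0.2,0,0,0,-1,0,0.8,0.2,0,0,0,-1],
)

```text
t: 15.95
ee_pos: [0.5566, -0.0544, 0.1739]
orientation: [1.346, 1.115, -1.351]
force: [1.2, 0.4, -2.1]
gripper_width: 0.576
```

Request:
jog_arm(
  series=[0,0.8,0,0,0,0,-1,0,0.8,0,0,0,0,-1,0,0.5,0,0,0,0,-1,0,0.26,0,0,0,0,-1,0.1,0,0,0,0,0,-1,0,0,0,0,0,0,-1,0,0,0,0,0,0,-1,0,0,0,0,0,0,-1],
)

```text
t: 16.75
ee_pos: [0.6488, -0.0717, 0.1718]
orientation: [1.348, 1.114, -1.348]
force: [0.0, 0.6, -2.2]
gripper_width: 0.579
```

```bash
cat > look.py <<'E'
from h import *
import sys
n=sys.argv[1]; zb=float(sys.argv[2]) if len(sys.argv)>2 else None
plan([.6496,-.072,.097],79.1-90)
s=sense(); p=s["ee_pos"]
im=cv2.cvtColor(read_camera('scene'),cv2.COLOR_RGB2BGR);cv2.imwrite(f'pics/scene{n}.png',im)
c=get_calibration('scene')
big=cv2.resize(im[160:290,170:360],None,fx=4,fy=4,interpolation=cv2.INTER_CUBIC)
if zb is not None:
 xy=p[:2] if zb>.082 else (.6496,-.072)
 for z in(zb,zb+.06):
  q=np.array([proj(c,X) for X in boxc(xy,79.1,.102,z)])
  cv2.polylines(big,[np.int32((q-[170,160]+.5)*4)],True,(0,0,255),1)
cv2.imwrite(f'pics/s{n}o.png',big)
E
python3 look.py 7 .155
```

```text
t 16.75 p [648.8 -71.7 171.8] w 0.579 F [ 0.   0.6 -2.2] q7 0.07 tooly -10.92 tilt [-0.  0. -1.]
 turn units [-0.   -0.    0.01]  shift units [1.87 0.02 0.  ]
```

View pics/s7o.png

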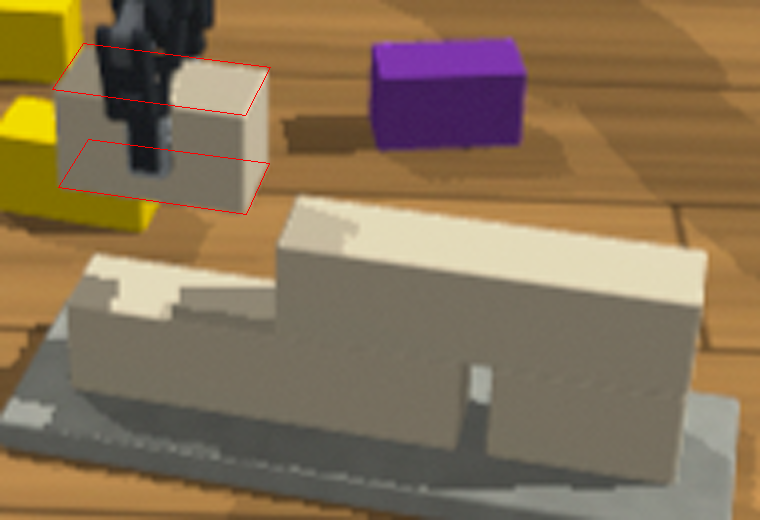

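Request:
jog_arm(
  series=[0.3,0.02,0,0,0,0,-1,0.5,0,0,0,0,0,-1,0.5,0,0,0,0,0,-1,0.35,0,0,0,0,0,-1,0,0,0,0,0,0,-1,0,0,0,0,0,0,-1,0,0,0,0,0,0,-1],
)

```text
t: 17.5
ee_pos: [0.6513, -0.0724, 0.1068]
orientation: [1.349, 1.111, -1.347]
force: [1.0, -0.4, -1.8]
gripper_width: 0.579
```

```bash
python3 look.py 8 .08
```

```text
t 17.5 p [651.3 -72.4 106.8] w 0.579 F [ 1.  -0.4 -1.8] q7 0.09 tooly -10.93 tilt [ 0.002 -0.    -1.   ]
 turn units [-0.01 -0.   -0.02]  shift units [ 0.24 -0.04 -0.  ]
```

View pics/s8o.png

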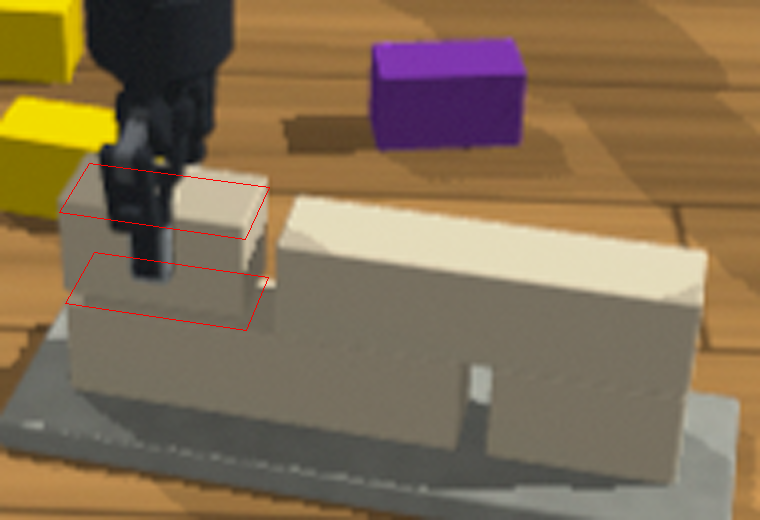

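Request:
jog_arm(
  series=[0.08,-0.03,0,0,0,0,-1,0.08,0,0,0,0,0,-1,0.04,0,0,0,0,0,-1,0,0,0,0,0,0,-1,0,0,0,0,0,0,-1,0,0,0,0,0,0,-1],
)

```text
t: 18.15
ee_pos: [0.6493, -0.072, 0.0978]
orientation: [1.348, 1.113, -1.348]
force: [0.3, 0.0, -2.8]
gripper_width: 0.574
```

```bash
python3 look.py 9 .08
```

```text
t 18.15 p [649.3 -72.   97.8] w 0.574 F [ 0.3  0.  -2.8] q7 0.09 tooly -10.92 tilt [ 0. -0. -1.]
 turn units [-0.  0. -0.]  shift units [ 0.02  0.01 -0.  ]
```

View pics/s9o.png

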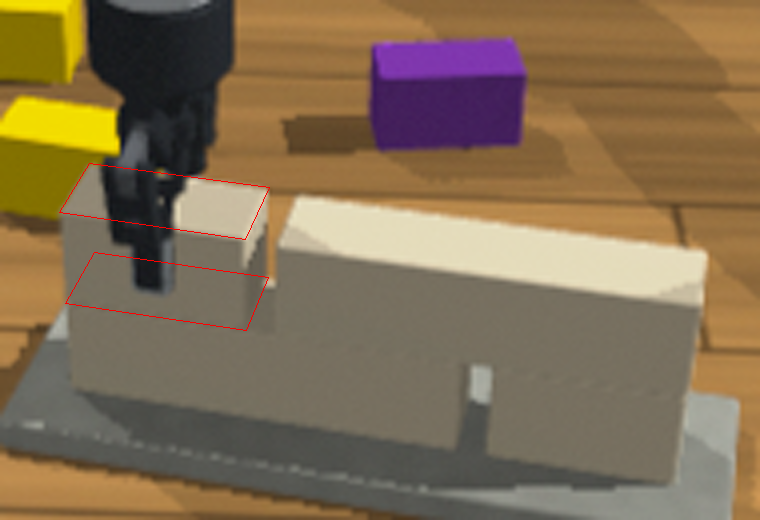

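The short brick is on target and about 1 mm above the wall. I set it down.

Request:
jog_arm(
  series=[0.02,0.01,0,0,0,0,-1,0.02,0,0,0,0,0,-1,0.01,0,0,0,0,0,-1,0,0,0,0,0,0,-1,0,0,0,0,0,0,-1],
)

```text
t: 18.7
ee_pos: [0.6498, -0.0721, 0.0967]
orientation: [1.349, 1.113, -1.348]
force: [-3.1, 1.0, 6.2]
gripper_width: 0.58
```

Contact, at 6 N. Releasing.

Request:
jog_arm(
  series=[0,0,0,0,0,0,0.3,0,0,0,0,0,0,0.5,0,0,0,0,0,0,1,0,0,0,0,0,0,1,0,0,0,0,0,0,1,0,0,0,0,0,0,1],
)

```text
t: 19.3
ee_pos: [0.6496, -0.072, 0.0957]
orientation: [1.348, 1.113, -1.348]
force: [-0.0, -0.6, -0.9]
gripper_width: 0.997
```

Request:
jog_arm(
  series=[-0.3,0,0,0,0,0,1,-0.6,0,0,0,0,0,1,-0.6,0,0,0,0,0,1,-0.6,0,0,0,0,0,1,-0.6,0,0,0,0,0,1,-0.5,0,0,0,0,0,1,0,0,0,0,0,0,1],
)

```text
t: 20.0
ee_pos: [0.6517, -0.0726, 0.2279]
orientation: [1.352, 1.108, -1.343]
force: [1.0, -0.1, 0.1]
gripper_width: 1.001
```

Request:
jog_arm(
  series=[0,-0.7,0.5,0,0,0,1,0,-0.8,0.8,0,0,0,1,0,-0.8,0.8,0,0,0,1,0,-0.8,0.8,0,0,0,1,0,-0.8,0.8,0,0,0,1,0,-0.5,0.5,0,0,0,1,0,0,0,0,0,0,1,0,0,0,0,0,0,1],
)

```text
t: 20.8
ee_pos: [0.4448, -0.2036, 0.2237]
orientation: [1.35, 1.112, -1.348]
force: [-0.0, 0.2, 0.1]
gripper_width: 0.999
```

```bash
python3 look.py 10 .08
python3 - <<'E'
from h import *
im=cv2.cvtColor(read_camera("top"),cv2.COLOR_RGB2BGR);cv2.imwrite("pics/top10.png",im)
for th in(132,140):tops(get_calibration("top"),im,th,zf=lambda p:.14 if p[1]<150 else .06)
cv2.imwrite("pics/top10z.png",cv2.resize(im[60:170,120:340],None,fx=3.5,fy=3.5,interpolation=cv2.INTER_CUBIC))
E
```

```text
t 20.8 p [ 444.8 -203.6  223.7] w 0.999 F [-0.   0.2  0.1] q7 0.31 tooly -10.98 tilt [ 0.  0. -1.]
 turn units [-0.02 -0.01 -0.  ]  shift units [ 3.17  4.4  -4.2 ]
132 [277. 107.] area 4640 cen [650.9 -72. ] rect [650.6 -72.2] [101.4  48.4] 78.8 ang 79.1
132 [198.  93.] area 9960 cen [684.  102.7] rect [684.3 103. ] [217.4  47.6] 79.5 ang 79.4
140 [277. 107.] area 4399 cen [651.6 -72.5] rect [651.2 -72.2] [99.8 47.3] 78.8 ang 79.2
140 [198.  92.] area 9291 cen [684.6 104.2] rect [685.1 103.3] [215.4  46.1] 79.5 ang 79.1
```

View pics/s10o.png

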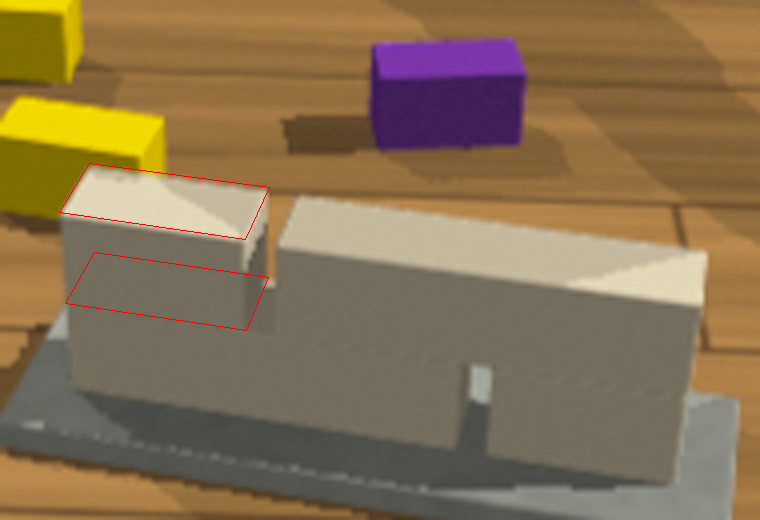

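View pics/top10z.png

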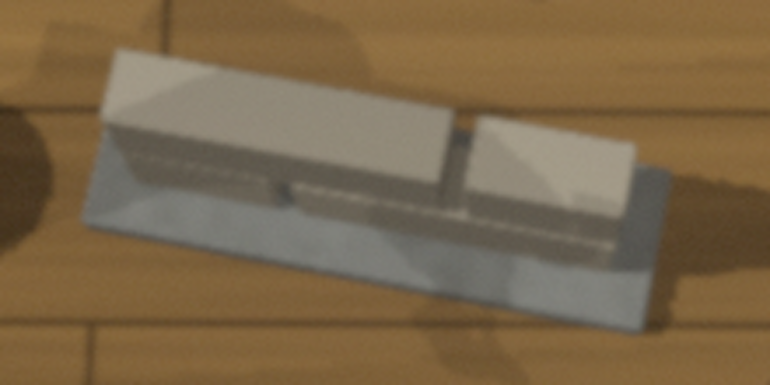

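The top view puts both bricks within about 1.5 mm of their targets, at the wall's angle, and the scene view shows them flush. Handing in.

```bash
python3 -c "
from station import *
print(job_done(), sense()['t'])"
```

```text
the job is handed in; nothing more can be done
the job is handed in; nothing more can be done
```

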